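# Load the autosampler carousel in run order and switch it on

### The job

Load the autosampler for the next run while its power is still off: first put the blue-capped standard into carousel pocket 2, then the red-capped sample into pocket 3, lowering each upright right down into its pocket before you let go. Pocket 1, at the red home mark, already holds the white-capped blank and the numbers run clockwise seen from above. When both vials are in, turn the red handle on the yellow isolator clockwise from off to on, and leave all the other vials and glassware where they are.

Things in the scene. Friction and masses are not known exactly. Their poses are not given: they have to be found in the camera images.
- sampler: ivory autosampler housing fixed on the bench, 300 mm (x) by 280 mm (y), its top 55 mm above the bench; origin on the bench under the carousel axis, z up, key panel towards -x. The needle tower and its parked arm stand along the +x edge, at least 115 mm from the carousel axis, top 188 mm above the bench, the highest thing on the sampler
- carousel: round vial carousel on the sampler, fixed, turned differently at every start. Origin on its axis, 58 mm above the bench, z up. Ten grey cups on a circle of 85 mm radius, 36 degrees apart, round a drum of 66 mm radius, top 99 mm above the bench (small knob in the middle to 108 mm). Numbered clockwise seen from above by black dots on the white plate (a bar is five); red home mark at pocket 1
- pocket_1 (a point): pocket 1, at the red home mark, holding the white-capped blank: centre of the pocket's floor, z up. All pockets: floor 66 mm above the bench, bore 30.5 mm, 35 mm deep, cup 35.5 mm outside, mouth flared to about 34 mm in the top 4 mm, rim (40 mm outside) 101 mm above the bench; a seated vial's top is 161 mm above the bench
- pocket_2 (a point): pocket 2 (36 degrees clockwise of pocket 1, seen from above), empty at the start: centre of the pocket's floor, z up; same sizes as pocket 1
- pocket_3 (a point): pocket 3 (36 degrees clockwise of pocket 2), empty at the start: centre of the pocket's floor, z up; same sizes as pocket 1
- rack: blue vial rack fixed on the bench, 52 mm (x) by 236 mm (y), 42 mm high, origin under its centre, z up. Five round holes (30.5 mm bore, 34 mm deep, floor 8 mm above the bench) in one row along its y axis, 46 mm apart; four hold vials, in any order. Nothing stands beside the row, so a vial can be pinched across it (fingers closing along the rack's x)
- vial_blue: calibration standard: amber 40 ml glass vial with white label and blue screw cap, standing in the rack. 27.5 mm diameter up to 71 mm above its foot, then the 24.4 mm cap from 77 to 95 mm, 95 mm tall over all, about 65 g. Origin at the centre of its underside, z along its axis to the cap
- vial_red: sample: the same vial with a red cap, standing in the rack; origin at the centre of its underside, z up
- vial_green: bystander: the same vial with a green cap, in the rack; origin at the centre of its underside. Leave it alone
- vial_yellow: bystander: the same vial with a yellow cap, in the rack; origin at the centre of its underside. Leave it alone
- vial_white: blank: the same vial with a white cap, already seated in pocket 1; origin at the centre of its underside. Leave it there
- vial_black: bystander: the same vial with a black cap, seated in pocket 6; origin at the centre of its underside. Leave it there
- isolator: grey power isolator box screwed to the bench, 105 mm (x) by 90 mm (y), 62 mm high, with a 66 mm square yellow plate on top, 66 mm above the bench. Origin under its centre, z up. A black stroke at the plate's +y edge marks off, a green dot at its +x edge marks on
- handle_top (a point): top centre of the red isolator handle, on its axis, 104 mm above the bench. The handle is a bar 56 mm long, 14 mm thick, 28 mm high on a round foot (23 mm radius, top 76 mm above the bench). This frame turns with the handle: z up, the bar along its y axis, a white stroke at the +y end. Off: stroke towards the box's +y; on: towards the box's +x
- iso_handle (a joint): angle of the isolator handle: 0 = off, grows clockwise seen from above to 1.57 = on, a quarter turn, with a stop at each end. A detent (about 0.13 N m to start it) holds it at either end; past half way it snaps on by itself to the far end when let go
- reagent: bystander: amber reagent bottle, 68 mm diameter, 150 mm tall, blue cap, free-standing behind the rack at the right; origin at the centre of its underside
- beaker: bystander: glass beaker, 70 mm at the rim, 85 mm tall, free-standing to the right of the rack; origin at the centre of its underside
There are look-alikes about, which are no part of the job. What is shaped like the vial_blue but purple or turquoise is not meant.

How it is judged (in metres and radians):
On the way, in this order (a step that is already met when the one before it is completed fails the run):
1. the blue-capped standard stands fully home in pocket 2, released, with the isolator still off (horizontal distance between vial_blue and pocket_2 below 0.005 m and z of vial_blue in the frame of pocket_2 below 0.006 m and angle between vial_blue's own z axis and vertical below 0.12 rad and contact force between the fingers and vial_blue below 0.05 N and value of joint iso_handle below 0.2 rad), for 0.2 s.
2. then the red-capped sample stands fully home in pocket 3, released, with the blue one still in pocket 2 and the isolator still off (horizontal distance between vial_red and pocket_3 below 0.005 m and z of vial_red in the frame of pocket_3 below 0.006 m and angle between each of vial_red, vial_blue's own z axis and vertical below 0.12 rad and contact force between the fingers and vial_red below 0.05 N and horizontal distance between vial_blue and pocket_2 below 0.005 m and z of vial_blue in the frame of pocket_2 below 0.006 m and value of joint iso_handle below 0.2 rad), for 0.2 s.
3. then the isolator handle is turned to on (value of joint iso_handle above 1.4 rad), for 0.2 s.
At the end, for the whole second after the job is handed in: Blue-capped vial in pocket 2, red-capped vial in pocket 3 and white-capped vial in pocket 1, each within 5 mm of the pocket's centre, its foot less than 6 mm above the pocket's floor, leaning less than 0.12 rad and at rest; the isolator handle on (joint above 1.4 rad) (horizontal distance between vial_blue and pocket_2 below 0.005 m and z of vial_blue in the frame of pocket_2 below 0.006 m and angle between each of vial_blue, vial_red, vial_white's own z axis and vertical below 0.12 rad and horizontal distance between vial_red and pocket_3 below 0.005 m and z of vial_red in the frame of pocket_3 below 0.006 m and horizontal distance between vial_white and pocket_1 below 0.005 m and z of vial_white in the frame of pocket_1 below 0.006 m and value of joint iso_handle above 1.4 rad and linear speed of each of vial_blue, vial_red, vial_white below 0.02 m/s); the robot touches nothing.
It fails at once if the isolator is turned on (past half way) before both vials are home in their pockets (value of joint iso_handle above 0.8 rad and not (horizontal distance between vial_blue and pocket_2 below 0.005 m and z of vial_blue in the frame of pocket_2 below 0.006 m and angle between each of vial_blue, vial_red's own z axis and vertical below 0.12 rad and horizontal distance between vial_red and pocket_3 below 0.005 m and z of vial_red in the frame of pocket_3 below 0.006 m)).
It fails at once if the blue-capped or red-capped vial is let go over the carousel with its foot more than 15 mm above the pocket floor (dropped in) ((contact force between the fingers and vial_blue below 0.05 N and horizontal distance between vial_blue and carousel below 0.12 m and z of vial_blue in the frame of carousel above 0.023 m) or (contact force between the fingers and vial_red below 0.05 N and horizontal distance between vial_red and carousel below 0.12 m and z of vial_red in the frame of carousel above 0.023 m)).
It fails at once if one of the other vials is moved by more than 15 mm (distance of any of vial_white, vial_black, vial_green, vial_yellow from where it was at the start of the episode above 0.015 m).
It fails at once if the reagent bottle or the beaker is pushed by more than 30 mm or tipped by more than 0.5 rad (distance of any of reagent, beaker from where it was at the start of the episode above 0.03 m or angle between any of reagent, beaker's own z axis and vertical above 0.5 rad).
It also fails if it takes over 72 s, if anything falls off the work surface, if the arm or the gripper's body presses on something with over 40 N, if the wrist force passes 120 N, or if a joint passes its speed limit or range.

### The arm

A 7-joint arm with a two-finger parallel gripper is mounted at the origin on the work surface. World frame = base frame: x ahead of the robot, y to its left, z up, the work surface at z = 0. Lengths are in mm, angles in degrees, forces in N, time in s.
With the tool pointing down it reaches from about 425 to 875 mm from the base axis. Payload 8.4 kg.
Tool frame: the origin (TCP) lies on the mounting face of the last link; the fingertips stand 173 mm ahead of it and the grasp point (between the pads) lies 155 mm ahead of it; z points along the fingers, y is the line along which they close (so a half turn about z gives the same grasp; the last joint's range is limited). The gripper opens to 85 mm and grips with 20 to 120 N. Pads are 22 mm wide; open, the fingers measure 114 mm over their backs; the gripper's body (76 mm by 85 mm) begins 54 mm behind the grasp point. The pads swing forward as they close: fully open they stand 13 mm farther back than shut.
Start: joints at [-77.934, 19.091, 2.286, 83.961, -0.768, 76.965, -3.352], TCP at [198.169, 619.034, 404.708] pointing down, gripper open.
Joint ranges: [-147.57, 147.57], [-21.85, 119.76], [-74.77, 79.35], [14.55, 137.4], [-85.83, 265.84], [4.83, 119.75], [-152.11, 152.11]. Speed limits (degrees/s): [127.2, 127.2, 159.86, 159.86, 180, 180, 180].

### API

Orientations are given as a 3x3 rotation matrix whose columns are the frame's x, y, z axes.
In Python, from rig import * gives the robot as it stands.
- The arm moves only by the tool step_arm, never from a script. Its argument "increments" is a list that holds one entry, the list of rows, each a list of 7 numbers: the shift along the tool's x, y, z in mm, then the turn, a rotation vector about the tool's x, y, z in rad, then the opening, from 0 (shut) to 1 (fully open). A call has 1 to 10 rows; each row shifts and turns the commanded pose from where the row before left it, along the tool's axes as they then stand; what a row does not reach is not made up. A row lasts 1/12 s, in which the tool goes at most 41.7 mm and 7.16 degrees, less where a joint would pass 70% of its speed; a pose out of reach is approached as far as the arm can. A call is refused whole if a number of a shift passes 41.7 or a number of a turn 0.125, either way. A call with a gripper value outside its range is refused whole. The fingers move at their own pace and stop on an object; "newtons" is the grip in N (left out, the last holds). Time passes only in rows, so rows that do not move let the fingers close. It gives the time, the measured TCP pose, the force, the opening and the grip force at its end, in the units of the state.
- read_state(): the state, without advancing time (a new reading comes with each control period).
- read_camera(name): name is "scene" or "top"; returns a dict with "img" (400x640x3 uint8, red, green, blue), "mtx" (3x3 intrinsics, pixels), "distortion" ([k1, k2, p1, p2, k3] as OpenCV has them; the pictures are not rectified), "R" (3x3) and "t" (3): a world point X has camera coordinates R X + t. Camera axes: x right, y down, z forward; pixel columns grow to the right and rows downward; lengths in mm; the calibration is good to about 2 mm. A picture is of the moment at which its call begins. There is no depth.
- job_done(): hands the job in; it is judged then, once.
The state is a dict: "t": time; "qpos": joint angles; "qd": joint speeds; "joint_efforts": joint torques, N m; "tcp_pos": TCP position; "tool_rot": TCP orientation; "force": force on the tool from outside, world axes, zero at the start; "moment": the same for the moment, N m; "opening": finger opening in mm; "gripper_force": force on a finger pad.
Only numpy, scipy, OpenCV 4.12 (cv2) and the standard library are available. Lean on these libraries where they do the work, as an engineer would, in place of code of your own. Each camera call takes 0.05 s, during which the arm holds its last target. There are 200 camera calls.

## Working session

There is one attempt and no reset: what is moved stays moved. The work goes in short steps, Python scripts to look and compute and a tool call to move; the robot and the scene stay as the last step left them, time stands still between calls to the robot, and variables do not carry over. Pictures are saved under pics/ and viewed, at most 10 in all, crops included, and the job is handed in when it is done.

Besides the shell and the picture viewer there is one more tool, called after ">>>" as name(argument=value, ...) on one line, values as JSON. step_arm: Moves the arm, as the interface text tells. Its arguments: {"type":"object","properties":{"increments":{"type":"array"},"newtons":{"type":"number"}},"required":["increments"]}

```bash
mkdir -p pics; ls
python3 - <<'E'
from rig import *
import cv2
s=read_state();print(s)
for n in("scene","top"):
    c=read_camera(n);cv2.imwrite(f"pics/{n}0.png",c["img"][:,:,::-1]);print(n,c["mtx"],c["distortion"],c["R"],c["t"])
E
```

```text
pics
{'t': 0.0, 'qpos': array([-77.93429874,  19.13167131,   2.28423132,  84.01353667,
        -0.76737386,  76.96520301,  -3.35031655]), 'qd': array([ 0.03652876, -0.05047207, -0.01249022, -0.00767265,  0.04601586,
        0.04125621, -0.07066161]), 'joint_efforts': array([-1.25363954e-04, -6.58568215e+01,  1.36530820e+00, -4.05534089e+01,
        1.67048955e-02,  1.29812237e-02, -2.21243755e-05]), 'tcp_pos': array([198.1064898 , 618.87809133, 403.80076382]), 'tool_rot': array([[-9.52403606e-01,  3.04839656e-01, -3.93669822e-04],
       [ 3.04839887e-01,  9.52402246e-01, -1.61387257e-03],
       [-1.17040336e-04, -1.65706432e-03, -9.99998620e-01]]), 'force': array([-0.21260131,  0.31733063, -0.75955099]), 'moment': array([-0.01018723,  0.00851881, -0.03655224]), 'gripper_force': 0.0, 'opening': 85.48796942828345}
scene [[466.48892647   0.         322.75678536]
 [  0.         466.48892647 195.31572108]
 [  0.           0.           1.        ]] [-0.04508924  0.          0.          0.          0.        ] [[ 0.59819334  0.80133918  0.00449931]
 [ 0.44237461 -0.32553712 -0.83566159]
 [-0.66818368  0.50187758 -0.54922624]] [-248.09451571 -195.1721569  1613.25786848]
top [[441.28188933   0.         316.75066678]
 [  0.         441.28188933 206.3566453 ]
 [  0.           0.           1.        ]] [-0.04951526  0.          0.          0.          0.        ] [[ 0.00253832 -0.99998822 -0.00413842]
 [-0.99819475 -0.00228539 -0.06001681]
 [ 0.06000665  0.00428329 -0.99818879]] [ -95.4186468   530.42340652 1265.07786129]
```

View pics/top0.png

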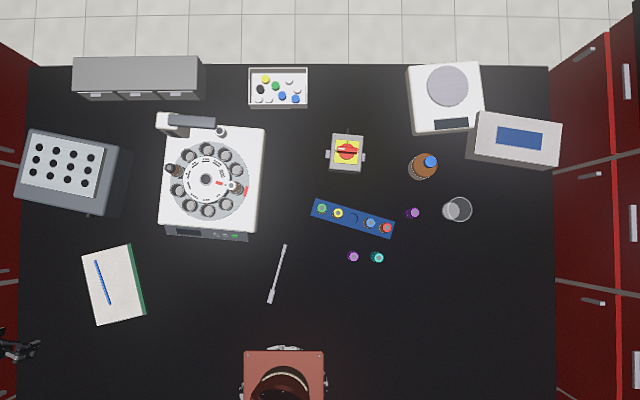

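View pics/scene0.png

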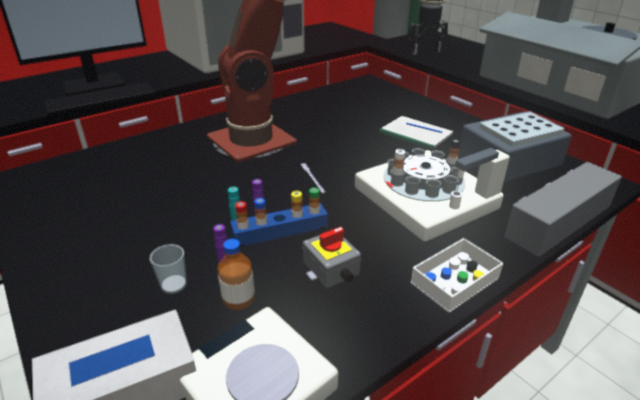

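The top view shows the carousel around (206,180), with its red home mark near (245,190). The rack runs from (322,208) green to (387,227) red, with blue at (370,222). The isolator is at (346,151). I'll enlarge these areas.

Run:
```python
import cv2,numpy as np
i=cv2.imread("pics/top0.png")
a=cv2.resize(i[105:250,150:275],None,fx=4,fy=4,interpolation=cv2.INTER_CUBIC)
b=cv2.resize(i[115:265,300:400],None,fx=4,fy=4,interpolation=cv2.INTER_CUBIC)[:580]
cv2.imwrite("pics/c0.png",a);cv2.imwrite("pics/c1.png",b);print(a.shape,b.shape)
```

```text
(580, 500, 3) (580, 400, 3)
```

View pics/c0.png

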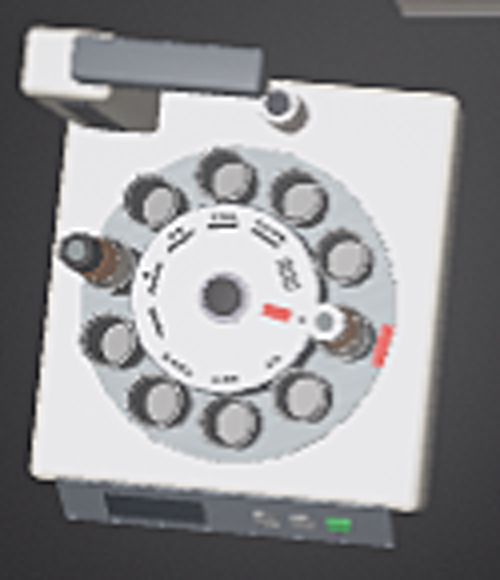

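View pics/c1.png

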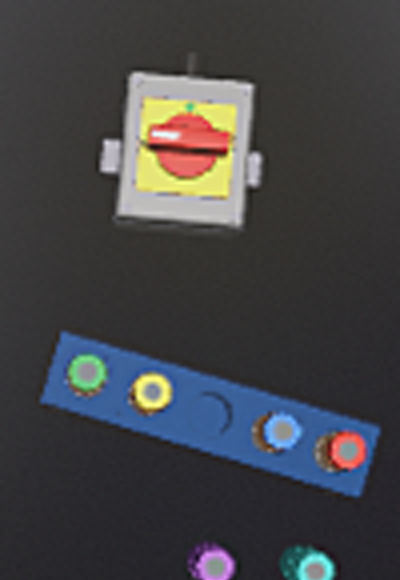

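Clockwise from pocket 1 (white vial, crop (340,330)) come pocket 2 at (303,397), with 2 dots, and pocket 3 at (232,420). Black sits opposite in pocket 6, so the numbering is consistent. Rack caps in the crop: green (88,373), yellow (152,393), empty hole, blue (283,432), red (347,451). The handle's white stroke points left (+y), which is off.

```bash
cat > h.py <<'E'
from rig import *
import cv2,numpy as np
from scipy.optimize import minimize
def ray(c,uv,z):
    p=cv2.undistortPoints(np.array([[uv]],float),c["mtx"],c["distortion"])[0,0]
    R=np.array(c["R"]);d=R.T@np.r_[p,1];o=-R.T@np.array(c["t"])
    return o+d*(z-o[2])/d[2]
def proj(c,X):
    return cv2.projectPoints(np.array(X,float).reshape(-1,3),cv2.Rodrigues(np.array(c["R"]))[0],np.array(c["t"],float),c["mtx"],c["distortion"])[0][:,0]
def samp(g,uv):
    return cv2.remap(g,uv[:,0].astype(np.float32)[None],uv[:,1].astype(np.float32)[None],cv2.INTER_LINEAR)[0]
def ring(x,y,z,r,n=40):
    a=np.arange(n)*2*np.pi/n
    return np.c_[x+r*np.cos(a),y+r*np.sin(a),0*a+z]
E
cat > m.py <<'E'
from h import *
c=read_camera("top");g=cv2.cvtColor(c["img"],cv2.COLOR_RGB2GRAY).astype(np.float32)
print("cam",-np.array(c["R"]).T@c["t"])
px=lambda u,v,ou,ov:((u+.5)/4-.5+ou,(v+.5)/4-.5+ov)
for n,p in dict(green=(88,373),yellow=(152,393),blue=(283,432),red=(347,451)).items():
    print(n,ray(c,px(*p,300,115),103)[:2])
k=ray(c,px(222,296,150,105),108);w=ray(c,px(325,320,150,105),161);b=ray(c,px(80,250,150,105),161)
print("knob",k,"white",w,"black",b,"mid",(w+b)/2,"half",np.linalg.norm(w-b)/2,"ang",np.degrees(np.arctan2(*(w-b)[1::-1])))
def cost(p,r=18.5):
    X=[ring(p[0]+85*np.cos(p[2]-i*.62832),p[1]+85*np.sin(p[2]-i*.62832),101,rr) for i in (1,2,3,4,6,7,8,9) for rr in(17.5,18.5,19.5)]
    return samp(g,proj(c,np.vstack(X))).mean()
a0=np.arctan2(w[1]-b[1],w[0]-b[0])
r=min((minimize(cost,[k[0]+dx,k[1]+dy,a0],method="Nelder-Mead",options=dict(initial_simplex=[[k[0]+dx,k[1]+dy,a0],[k[0]+dx+4,k[1]+dy,a0],[k[0]+dx,k[1]+dy+4,a0],[k[0]+dx,k[1]+dy,a0+.08]])) for dx in(-4,0,4) for dy in (-4,0,4)),key=lambda r:r.fun)
print("carousel",r.x,np.degrees(r.x[2]),r.fun)
for i in range(3): print("pocket",i+1,r.x[:2]+85*np.array([np.cos(r.x[2]-i*.62832),np.sin(r.x[2]-i*.62832)]))
# isolator plate: yellow, red handle
h=cv2.cvtColor(c["img"],cv2.COLOR_RGB2HSV);m=np.zeros(g.shape,np.uint8);m[120:180,320:380]=1
ye=((h[...,0]>20)&(h[...,0]<35)&(h[...,1]>120)&(h[...,2]>90)&(m>0));re=(((h[...,0]<8)|(h[...,0]>172))&(h[...,1]>120)&(h[...,2]>70)&(m>0))
hull=cv2.convexHull(np.argwhere(ye|re)[:,::-1].astype(np.int32));q=cv2.minAreaRect(hull)
print("plate",ray(c,q[0],66),q, [ray(c,p,66)[:2].round(1) for p in cv2.boxPoints(q)])
print("bar ends", ray(c,px(150,135,300,115),104),ray(c,px(230,137,300,115),104))
E
python3 m.py
```

```text
cam [ 453.79497903  -99.62399794 1294.22597698]
green [ 521.32375861 -107.70162281]
yellow [ 507.89247867 -150.95502389]
blue [ 481.7471577  -239.36668843]
red [ 469.01581    -282.53977534]
knob [599.84760559 208.75864742 108.        ] white [577.74541567 127.59710219 161.        ] black [623.45462013 288.87657292 161.        ] mid [600.6000179  208.23683756 161.        ] half 83.81586820423546 ang -105.82358555561677
carousel [598.2452312  205.30512051  -1.85110137] -106.06029604177114 128.99969482421875
pocket 1 [574.73008315 123.62257763]
pocket 2 [531.20920594 153.0445109 ]
pocket 3 [513.29392769 202.42831104]
plate [ 682.12310889 -176.94137621   66.        ] ((346.26641845703125, 151.56968688964844), (22.543399810791016, 22.996078491210938), 5.19442892074585) [array([ 652.5, -142.4]), array([ 717.6, -148.3]), array([ 711.9, -211.6]), array([ 646.8, -205.4])]
bar ends [ 683.80039765 -149.65003072  104.        ] [ 682.56616001 -204.17279261  104.        ]
```

>>> step_arm(increments=[[[-32,-22,0,0,0,0,1],[-32,-22,0,0,0,0,1],[-32,-22,0,0,0,0,1],[-32,-22,0,0,0,0,1],[-32,-22,0,0,0,0,1],[-32,-22,0,0,0,0,1],[-32,-22,0,0,0,0,1],[-32,-22,0,0,0,0,1],[-32,-22,0,0,0,0,1],[-32,-22,0,0,0,0,1]]])

```text
t: 0.98
tcp_pos: [436.6, 310.1, 404.7]
tool_rot: [[-0.952, 0.305, -0.0], [0.305, 0.952, 0.0], [0.0, 0.0, -1.0]]
force: [0.4, 0.5, 0.1]
opening: 85.4
gripper_force: 0.0
```

>>> step_arm(increments=[[[-32,-22,0,0,0,0,1],[-32,-22,0,0,0,0,1],[0,0,0,0,0,0.12,1],[0,0,0,0,0,0.12,1],[0,0,0,0,0,0.12,1],[0,0,0,0,0,0.12,1],[0,0,0,0,0,0.12,1],[0,0,0,0,0,0.12,1],[0,0,0,0,0,0.12,1],[0,0,0,0,0,0.12,1]]])

```text
t: 1.82
tcp_pos: [483.3, 250.5, 404.5]
tool_rot: [[-0.291, 0.957, -0.0], [0.957, 0.291, -0.0], [-0.0, -0.0, -1.0]]
force: [-0.5, 0.1, -0.1]
opening: 85.5
gripper_force: 0.0
```

>>> step_arm(increments=[[[0,0,0,0,0,0.12,1],[0,0,0,0,0,0.12,1],[0,0,0,0,0,0.12,1],[0,0,0,0,0,0.12,1],[0,0,0,0,0,0.112,1],[0,0,0,0,0,0,1]]])

```text
t: 2.32
tcp_pos: [483.3, 250.5, 404.5]
tool_rot: [[0.292, 0.956, -0.0], [0.956, -0.292, -0.0], [-0.0, -0.0, -1.0]]
force: [-0.5, -0.7, -0.3]
opening: 85.7
gripper_force: 0.0
```

Run:
```python
import cv2
i=cv2.imread("pics/scene0.png")
cv2.imwrite("pics/c2.png",cv2.resize(i[130:245,220:486],None,fx=3,fy=3,interpolation=cv2.INTER_CUBIC))
```

```text
(no output)
```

View pics/c2.png

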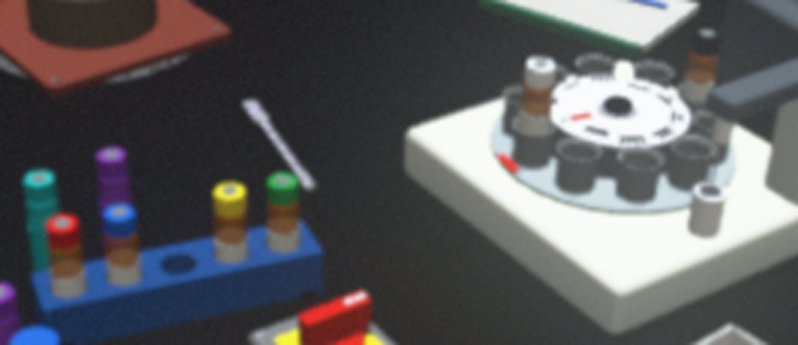

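Scene crop: cap tops at red (63,223), blue (120,212), yellow (230,189), green (283,178), white (540,62) and black (708,34), with the knob at (619,103). I'll check these against the top-camera estimates.

Run:
```python
from h import *
c=read_camera("scene");t=read_camera("top")
f=lambda u,v:((u+.5)/3-.5+220,(v+.5)/3-.5+130)
ft=lambda u,v,ou,ov:((u+.5)/4-.5+ou,(v+.5)/4-.5+ov)
P=dict(red=((63,223),(347,451),300,115,103),blue=((120,212),(283,432),300,115,103),yellow=((230,189),(152,393),300,115,103),green=((283,178),(88,373),300,115,103),white=((540,62),(325,320),150,105,161),black=((708,34),(80,250),150,105,161),knob=((619,103),(222,296),150,105,108))
M=lambda c:np.hstack([c["R"],np.array(c["t"])[:,None]])
for n,(s,u,ou,ov,z) in P.items():
    a=cv2.undistortPoints(np.array([[f(*s)]]),c["mtx"],c["distortion"])[0].T;b=cv2.undistortPoints(np.array([[ft(*u,ou,ov)]]),t["mtx"],t["distortion"])[0].T
    X=cv2.triangulatePoints(M(c),M(t),a,b)[:,0];print(n,"scene",ray(c,f(*s),z)[:2].round(1),"top",ray(t,ft(*u,ou,ov),z)[:2].round(1),"tri",(X[:3]/X[3]).round(1))
for p in [(531,153,101),(513,202,101)]:
    q=proj(c,p)[0];print((q[0]-220)*3,(q[1]-130)*3)
```

```text
red scene [ 472.3 -285. ] top [ 469.  -282.5] tri [ 468.9 -283.2  100.4]
blue scene [ 485.4 -241.1] top [ 481.7 -239.4] tri [ 481.9 -239.5  100.5]
yellow scene [ 509.4 -151.8] top [ 507.9 -151. ] tri [ 508.  -151.   101.9]
green scene [ 521.5 -107.3] top [ 521.3 -107.7] tri [ 521.4 -107.5  103.1]
white scene [575.9 126.9] top [577.7 127.6] tri [577.1 126.8 161.7]
black scene [626.4 287.7] top [623.5 288.9] tri [624.2 289.9 159.3]
knob scene [604.9 204.1] top [599.8 208.8] tri [600.3 209.8 104. ]
518.6237103976723 92.76092312860942
542.9435117002968 70.28678564855917
```

>>> step_arm(increments=[[[-40,12,0,0,0,0,1],[-40,12,0,0,0,0,1],[-40,12,0,0,0,0,1],[-40,12,0,0,0,0,1],[-40,12,0,0,0,0,1],[-40,12,0,0,0,0,1],[-40,12,0,0,0,0,1],[-40,12,0,0,0,0,1],[-40,12,0,0,0,0,1],[-40,12,0,0,0,0,1]]])

```text
t: 3.25
tcp_pos: [482.9, -168.3, 405.1]
tool_rot: [[0.283, 0.959, 0.001], [0.959, -0.283, 0.001], [0.001, 0.001, -1.0]]
force: [0.8, 0.3, -1.0]
opening: 85.6
gripper_force: 0.0
```

>>> step_arm(increments=[[[-34.2,9.8,0,0,0,0,1],[-34.2,9.8,0,0,0,0,1],[0,0,35,0,0,0,1],[0,0,35,0,0,0,1],[0,0,35,0,0,0,1],[0,0,35,0,0,0,1],[0,0,22,0,0,0,1],[0,0,20,0,0,0,1],[0,0,0,0,0,0,1],[0,0,0,0,0,0,1]]])

```text
t: 4.08
tcp_pos: [482.4, -237.4, 222.4]
tool_rot: [[0.285, 0.959, -0.002], [0.959, -0.285, -0.0], [-0.001, -0.002, -1.0]]
force: [0.7, -0.8, 0.6]
opening: 85.5
gripper_force: 0.0
```

>>> step_arm(increments=[[[0,0,0,0,0,0,0.6],[0,0,0,0,0,0,0.5],[0,0,0,0,0,0,0.4],[0,0,0,0,0,0,0.3],[0,0,0,0,0,0,0.2],[0,0,0,0,0,0,0.1],[0,0,0,0,0,0,0],[0,0,0,0,0,0,0]]], newtons=30)

```text
t: 4.75
tcp_pos: [483.1, -237.4, 223.5]
tool_rot: [[0.287, 0.958, 0.001], [0.958, -0.287, 0.0], [0.0, 0.001, -1.0]]
force: [-1.0, 1.2, 6.9]
opening: 26.5
gripper_force: 29.3
```

>>> step_arm(increments=[[[0,0,-15,0,0,0,0],[0,0,-32,0,0,0,0],[0,0,-32,0,0,0,0],[0,0,-32,0,0,0,0],[0,0,-32,0,0,0,0],[0,0,-32,0,0,0,0]]])

```text
t: 5.25
tcp_pos: [482.2, -237.4, 399.3]
tool_rot: [[0.287, 0.958, -0.0], [0.958, -0.287, 0.0], [0.0, -0.0, -1.0]]
force: [0.2, 0.1, -0.4]
opening: 26.6
gripper_force: 30.3
```

>>> step_arm(increments=[[[39.3,-6.6,0,0,0,0,0],[39.3,-6.6,0,0,0,0,0],[39.3,-6.6,0,0,0,0,0],[39.3,-6.6,0,0,0,0,0],[39.3,-6.6,0,0,0,0,0],[39.3,-6.6,0,0,0,0,0],[39.3,-6.6,0,0,0,0,0],[39.3,-6.6,0,0,0,0,0],[39.3,-6.6,0,0,0,0,0],[39.3,-6.6,0,0,0,0,0]]])

```text
t: 6.08
tcp_pos: [532.0, 160.0, 397.8]
tool_rot: [[0.287, 0.958, -0.0], [0.958, -0.287, 0.0], [0.0, -0.0, -1.0]]
force: [0.2, -0.7, -0.6]
opening: 26.6
gripper_force: 30.3
```

>>> step_arm(increments=[[[0,0,0,0,0,-0.119,0],[0,0,0,0,0,-0.119,0],[0,0,0,0,0,-0.119,0],[0,0,0,0,0,-0.119,0],[0,0,0,0,0,-0.119,0],[0,0,0,0,0,-0.119,0],[0,0,0,0,0,-0.119,0],[0,0,0,0,0,-0.119,0],[0,0,0,0,0,0,0],[0,0,0,0,0,0,0]]])

```text
t: 6.92
tcp_pos: [532.2, 158.0, 397.7]
tool_rot: [[-0.611, 0.792, -0.0], [0.792, 0.611, -0.0], [0.0, -0.0, -1.0]]
force: [0.3, -0.7, -1.0]
opening: 26.3
gripper_force: 30.3
```

Run:
```python
from h import *
s=read_camera("scene")["img"][90:235,350:510];t=read_camera("top")["img"][105:250,150:275]
k=lambda i:cv2.resize(i,None,fx=2.75,fy=2.75,interpolation=cv2.INTER_CUBIC)
o=np.hstack([k(t),k(s)]);print(o.shape,k(t).shape);cv2.imwrite("pics/d0.png",o[:,:,::-1])
```

```text
(399, 784, 3) (399, 344, 3)
```

View pics/d0.png

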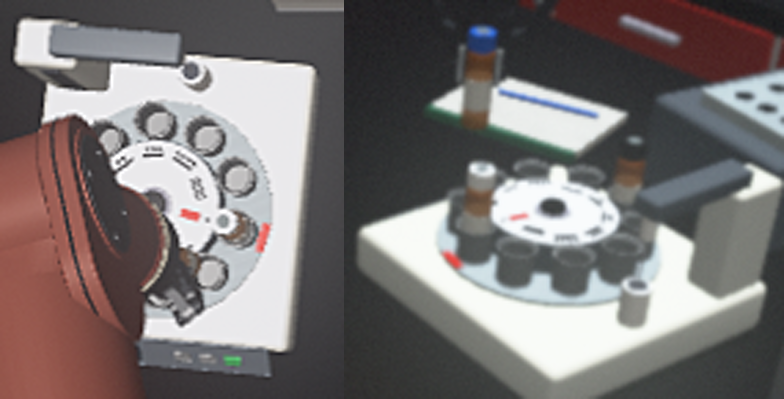

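Run:
```python
from h import *
c=read_camera("scene");h=cv2.cvtColor(c["img"],cv2.COLOR_RGB2HSV)
m=(h[...,0]>100)&(h[...,0]<125)&(h[...,1]>120)&(h[...,2]>70);m[:80]=0;m[125:]=0;m[:,:385]=0;m[:,415:]=0
p=np.argwhere(m)[:,::-1];print(len(p),p.min(0),p.max(0),"meas",p.mean(0))
s=read_state();T=s["tcp_pos"];R=s["tool_rot"]
for off in(-4,-2,0,2,4):
    b=T+R[:,0]*off;z=T[2]-155-60
    q=np.vstack([ring(b[0],b[1],z+k,12.2,80) for k in(77,95)]);hull=cv2.convexHull(proj(c,q).astype(np.float32))
    M=cv2.moments(hull);print(off,M["m10"]/M["m00"],M["m01"]/M["m00"],M["m00"],hull[:,0].min(0),hull[:,0].max(0))
```

```text
85 [395  99] [411 124] meas [400.25882353 103.98823529]
-4 400.0342574894328 103.73222723252178 91.72512847045437 [394.91077  98.59054] [405.1978  108.89841]
-2 400.138569515686 103.44423785216067 91.45922953402624 [395.02158  98.31097] [405.29547 108.60194]
0 400.2425976242363 103.15704433312332 91.19432273774873 [395.13208  98.03216] [405.39285 108.30628]
2 400.34633678026586 102.87063969174127 90.93071436067112 [395.24228  97.75412] [405.49     108.011444]
4 400.44978644949884 102.58501899509801 90.66823283268604 [395.35217  97.47684] [405.58685 107.71742]
```

>>> step_arm(increments=[[[0,0,30,0,0,0,0],[0,0,30,0,0,0,0],[0,0,12,0,0,0,0],[0,0,5,0,0,0,0],[0,0,3,0,0,0,0],[0,0,3,0,0,0,0],[0,0,2,0,0,0,0],[0,0,0,0,0,0,0]]])

```text
t: 7.73
tcp_pos: [532.6, 158.2, 313.4]
tool_rot: [[-0.614, 0.79, 0.001], [0.79, 0.614, 0.0], [-0.0, 0.001, -1.0]]
force: [-0.7, -0.2, -1.9]
opening: 26.8
gripper_force: 30.2
```

Run:
```python
from h import *
s=read_camera("scene")["img"][120:205,370:470];t=read_camera("top")["img"][150:235,170:270]
k=lambda i:cv2.resize(i,None,fx=3.9,fy=3.9,interpolation=cv2.INTER_CUBIC)
o=np.hstack([k(t),k(s)]);print(o.shape);cv2.imwrite("pics/d1.png",o[:,:,::-1]);print(read_state()["moment"])
```

```text
(332, 780, 3)
[ 0.04899989  0.03464944 -0.02049951]
```

View pics/d1.png

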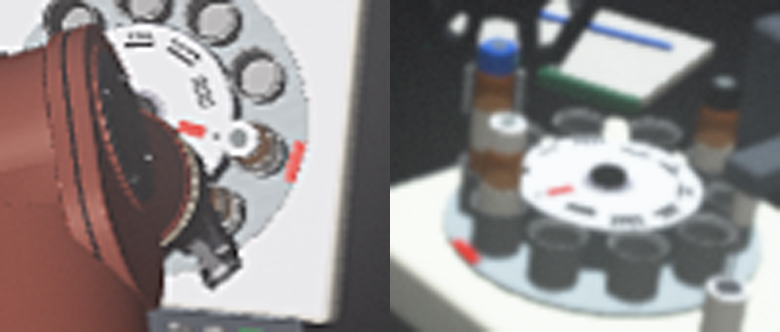

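The blue vial is over pocket 2, behind the white one in the scene view at (498,55). It has just entered the mouth and there is no side load, so I keep lowering.

>>> step_arm(increments=[[[0,0,2,0,0,0,0],[0,0,2,0,0,0,0],[0,0,2,0,0,0,0],[0,0,2,0,0,0,0],[0,0,2,0,0,0,0],[0,0,0,0,0,0,0]]])

```text
t: 8.33
tcp_pos: [532.1, 158.1, 302.2]
tool_rot: [[-0.614, 0.789, -0.001], [0.789, 0.614, -0.0], [0.0, -0.001, -1.0]]
force: [0.1, -0.4, -0.4]
opening: 26.9
gripper_force: 30.3
```

>>> step_arm(increments=[[[0,0,3,0,0,0,0],[0,0,3,0,0,0,0],[0,0,3,0,0,0,0],[0,0,3,0,0,0,0],[0,0,2,0,0,0,0],[0,0,2,0,0,0,0],[0,0,2,0,0,0,0],[0,0,0,0,0,0,0]]])

```text
t: 9.0
tcp_pos: [532.2, 158.1, 284.3]
tool_rot: [[-0.614, 0.789, -0.0], [0.789, 0.614, -0.0], [-0.0, -0.001, -1.0]]
force: [-0.8, -0.4, -0.8]
opening: 26.6
gripper_force: 30.3
```

>>> step_arm(increments=[[[0,0,1,0,0,0,0],[0,0,1,0,0,0,0],[0,0,1,0,0,0,0],[0,0,0,0,0,0,0],[0,0,0,0,0,0,0]]])

```text
t: 9.42
tcp_pos: [532.3, 158.1, 281.7]
tool_rot: [[-0.614, 0.789, 0.0], [0.789, 0.614, -0.0], [-0.0, -0.0, -1.0]]
force: [-0.9, -0.1, -0.4]
opening: 26.8
gripper_force: 30.3
```

>>> step_arm(increments=[[[0,0,1,0,0,0,0],[0,0,0.5,0,0,0,0],[0,0,0,0,0,0,0],[0,0,0,0,0,0,0.36],[0,0,0,0,0,0,0.4],[0,0,0,0,0,0,0.5],[0,0,0,0,0,0,0.55],[0,0,0,0,0,0,0.55],[0,0,0,0,0,0,0.55]]])

```text
t: 10.17
tcp_pos: [532.2, 158.1, 280.1]
tool_rot: [[-0.614, 0.789, -0.0], [0.789, 0.614, -0.0], [-0.0, -0.0, -1.0]]
force: [-0.0, -0.8, 0.3]
opening: 46.9
gripper_force: 0.0
```

>>> step_arm(increments=[[[0,0,-10,0,0,0,0.55],[0,0,-20,0,0,0,0.55],[0,0,-30,0,0,0,0.55],[0,0,-30,0,0,0,0.55],[0,0,-30,0,0,0,0.55],[0,0,0,0,0,0,0.55]]])

```text
t: 10.67
tcp_pos: [533.6, 157.9, 407.0]
tool_rot: [[-0.613, 0.79, 0.008], [0.79, 0.613, 0.004], [-0.002, 0.009, -1.0]]
force: [1.1, 0.1, 0.5]
opening: 47.2
gripper_force: 0.0
```

>>> step_arm(increments=[[[0,0,0,0,0,0.119,0.55],[0,0,0,0,0,0.119,0.55],[0,0,0,0,0,0.119,0.55],[0,0,0,0,0,0.119,0.55],[0,0,0,0,0,0.119,0.55],[0,0,0,0,0,0.119,0.55],[0,0,0,0,0,0.119,0.55],[0,0,0,0,0,0.119,0.55],[0,0,0,0,0,0,0.55],[0,0,0,0,0,0,0.55]]])

```text
t: 11.5
tcp_pos: [532.2, 158.1, 400.6]
tool_rot: [[0.283, 0.959, 0.0], [0.959, -0.283, 0.0], [0.0, 0.0, -1.0]]
force: [-0.6, 0.0, -0.9]
opening: 46.8
gripper_force: 0.0
```

>>> step_arm(increments=[[[-40,6,0,0,0,0,1],[-40,6,0,0,0,0,1],[-40,6,0,0,0,0,1],[-40,6,0,0,0,0,1],[-40,6,0,0,0,0,1],[-40,6,0,0,0,0,1],[-40,6,0,0,0,0,1],[-40,6,0,0,0,0,1],[-40,6,0,0,0,0,1],[-40,6,0,0,0,0,1]]])

```text
t: 12.33
tcp_pos: [474.1, -244.2, 400.8]
tool_rot: [[0.282, 0.959, 0.001], [0.959, -0.282, 0.001], [0.001, 0.001, -1.0]]
force: [1.7, 0.0, -0.2]
opening: 85.4
gripper_force: 0.0
```

>>> step_arm(increments=[[[-40,6,0,0,0,0,1],[0,0,0,0,0,0,1],[0,0,0,0,0,0,1]]])

```text
t: 12.58
tcp_pos: [468.0, -285.1, 400.5]
tool_rot: [[0.289, 0.957, -0.0], [0.957, -0.289, -0.001], [-0.001, -0.0, -1.0]]
force: [-0.4, 0.8, -0.4]
opening: 85.9
gripper_force: 0.0
```

Run:
```python
from h import *
s=read_camera("scene")["img"][100:245,250:500];t=read_camera("top")["img"][105:250,150:275]
k=lambda i:cv2.resize(i,None,fx=2.1,fy=2.1,interpolation=cv2.INTER_CUBIC)
o=np.hstack([k(t),k(s)]);print(o.shape);cv2.imwrite("pics/d2.png",o[:,:,::-1])
```

```text
(304, 787, 3)
```

View pics/d2.png

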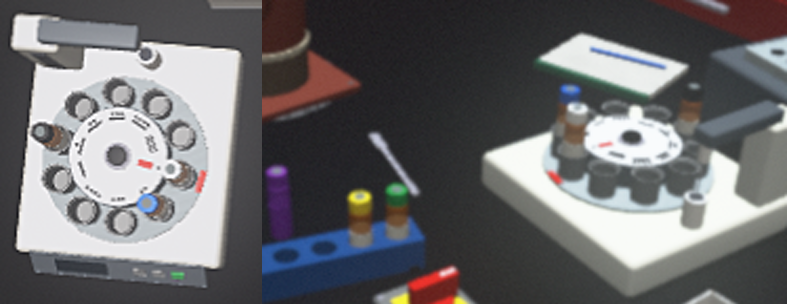

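The picture shows blue seated in pocket 2 at (147,203), level with the white one in the scene view. Next is the red vial.

>>> step_arm(increments=[[[2,0.5,35,0,0,0,1],[0,0,35,0,0,0,1],[0,0,35,0,0,0,1],[0,0,30,0,0,0,1],[0,0,22,0,0,0,1],[0,0,20,0,0,0,1],[0,0,0,0,0,0,1],[0,0,0,0,0,0,1]]])

```text
t: 13.35
tcp_pos: [470.7, -279.1, 223.0]
tool_rot: [[0.284, 0.959, -0.002], [0.959, -0.284, 0.001], [0.0, -0.002, -1.0]]
force: [0.3, -1.1, 0.7]
opening: 85.3
gripper_force: 0.0
```

>>> step_arm(increments=[[[0,0,0,0,0,0,0.6],[0,0,0,0,0,0,0.5],[0,0,0,0,0,0,0.4],[0,0,0,0,0,0,0.3],[0,0,0,0,0,0,0.2],[0,0,0,0,0,0,0.1],[0,0,0,0,0,0,0],[0,0,0,0,0,0,0]]], newtons=30)

```text
t: 14.02
tcp_pos: [470.6, -280.7, 224.0]
tool_rot: [[0.287, 0.958, 0.001], [0.958, -0.287, 0.0], [0.0, 0.001, -1.0]]
force: [-0.0, 1.3, 5.9]
opening: 26.8
gripper_force: 29.2
```

>>> step_arm(increments=[[[0,0,-15,0,0,0,0],[0,0,-32,0,0,0,0],[0,0,-32,0,0,0,0],[0,0,-32,0,0,0,0],[0,0,-32,0,0,0,0],[0,0,-37,0,0,0,0],[0,0,0,0,0,0,0]]])

```text
t: 14.6
tcp_pos: [471.0, -282.2, 409.7]
tool_rot: [[0.288, 0.958, 0.008], [0.958, -0.288, -0.002], [0.0, 0.009, -1.0]]
force: [0.4, -0.9, -0.8]
opening: 26.5
gripper_force: 30.5
```

>>> step_arm(increments=[[[40,-8.1,0,0,0,0,0],[40,-8.1,0,0,0,0,0],[40,-8.1,0,0,0,0,0],[40,-8.1,0,0,0,0,0],[40,-8.1,0,0,0,0,0],[40,-8.1,0,0,0,0,0],[40,-8.1,0,0,0,0,0],[40,-8.1,0,0,0,0,0],[40,-8.1,0,0,0,0,0],[40,-8.1,0,0,0,0,0]]])

```text
t: 15.43
tcp_pos: [507.2, 127.6, 403.3]
tool_rot: [[0.287, 0.958, 0.0], [0.958, -0.287, 0.001], [0.001, -0.0, -1.0]]
force: [1.0, -0.5, -0.6]
opening: 26.9
gripper_force: 30.5
```

>>> step_arm(increments=[[[40,-8.1,0,0,0,0,0],[40,-8.1,0,0,0,0,0],[0,0,0,0,0,-0.109,0],[0,0,0,0,0,-0.109,0],[0,0,0,0,0,-0.109,0],[0,0,0,0,0,0,0],[0,0,0,0,0,0,0],[0,0,0,0,0,0,0]]])

```text
t: 16.1
tcp_pos: [514.9, 206.9, 403.2]
tool_rot: [[-0.032, 0.999, -0.0], [0.999, 0.032, 0.0], [0.0, -0.0, -1.0]]
force: [0.0, -0.5, -0.6]
opening: 26.2
gripper_force: 30.5
```

>>> step_arm(increments=[[[1,0.5,30,0,0,0,0],[0,0,30,0,0,0,0],[0,0,16,0,0,0,0],[0,0,5,0,0,0,0],[0,0,3,0,0,0,0],[0,0,3,0,0,0,0],[0,0,2,0,0,0,0],[0,0,0,0,0,0,0]]])

```text
t: 16.77
tcp_pos: [515.7, 208.3, 314.9]
tool_rot: [[-0.035, 0.999, 0.001], [0.999, 0.035, 0.001], [0.001, 0.001, -1.0]]
force: [1.0, -0.2, 0.4]
opening: 26.6
gripper_force: 30.5
```

>>> step_arm(increments=[[[0,0,2,0,0,0,0],[0,0,2,0,0,0,0],[0,0,2,0,0,0,0],[0,0,0,0,0,0,0]]])

```text
t: 17.1
tcp_pos: [515.2, 208.2, 308.0]
tool_rot: [[-0.036, 0.999, -0.0], [0.999, 0.036, -0.0], [-0.0, -0.0, -1.0]]
force: [-0.1, 0.5, -1.4]
opening: 26.6
gripper_force: 30.5
```

Foot at about 92 mm, inside the bore and free.

>>> step_arm(increments=[[[0,0,2,0,0,0,0],[0,0,3,0,0,0,0],[0,0,3,0,0,0,0],[0,0,3,0,0,0,0],[0,0,3,0,0,0,0],[0,0,3,0,0,0,0],[0,0,3,0,0,0,0],[0,0,2,0,0,0,0],[0,0,1,0,0,0,0],[0,0,0,0,0,0,0]]])

```text
t: 17.93
tcp_pos: [515.3, 208.2, 284.9]
tool_rot: [[-0.036, 0.999, -0.0], [0.999, 0.036, -0.0], [-0.0, -0.0, -1.0]]
force: [-0.2, 1.7, -1.3]
opening: 26.6
gripper_force: 30.4
```

>>> step_arm(increments=[[[0,0,1,0,0,0,0],[0,0,1,0,0,0,0],[0,0,1,0,0,0,0],[0,0,0.5,0,0,0,0],[0,0,0,0,0,0,0]]])

```text
t: 18.35
tcp_pos: [515.5, 208.3, 282.1]
tool_rot: [[-0.036, 0.999, 0.0], [0.999, 0.036, 0.0], [0.0, 0.0, -1.0]]
force: [-1.5, 2.2, 4.0]
opening: 26.7
gripper_force: 30.9
```

Contact with the floor (+4 N): release and rise.

>>> step_arm(increments=[[[0,0,0,0,0,0,0.36],[0,0,0,0,0,0,0.4],[0,0,0,0,0,0,0.5],[0,0,0,0,0,0,0.55],[0,0,0,0,0,0,0.55],[0,0,0,0,0,0,0.55]]])

```text
t: 18.85
tcp_pos: [515.4, 208.1, 281.7]
tool_rot: [[-0.036, 0.999, -0.0], [0.999, 0.036, -0.0], [-0.0, -0.0, -1.0]]
force: [0.6, 0.0, 0.6]
opening: 46.8
gripper_force: 0.0
```

>>> step_arm(increments=[[[0,0,-10,0,0,0,0.55],[0,0,-20,0,0,0,0.55],[0,0,-30,0,0,0,0.55],[0,0,-30,0,0,0,0.55],[0,0,-30,0,0,0,0.55],[0,0,0,0,0,0,0.55],[0,0,0,0,0,0,0.55]]])

```text
t: 19.43
tcp_pos: [515.8, 208.1, 404.2]
tool_rot: [[-0.036, 0.999, 0.003], [0.999, 0.036, 0.002], [0.002, 0.003, -1.0]]
force: [0.4, -0.4, -0.3]
opening: 46.9
gripper_force: 0.0
```

>>> step_arm(increments=[[[0,0,0,0,0,0.0635,0.55],[0,0,0,0,0,0.0635,0.55],[0,0,0,0,0,0,0.55]]])

```text
t: 19.68
tcp_pos: [515.0, 208.1, 400.9]
tool_rot: [[0.094, 0.996, -0.001], [0.996, -0.094, -0.001], [-0.001, -0.001, -1.0]]
force: [-0.0, 0.1, 0.5]
opening: 47.1
gripper_force: 0.0
```

>>> step_arm(increments=[[[-33.5,18.3,0,0,0,0,0.55],[-33.5,18.3,0,0,0,0,0.55],[-33.5,18.3,0,0,0,0,0.55],[-33.5,18.3,0,0,0,0,0.55],[-33.5,18.3,0,0,0,0,0.55],[-33.5,18.3,0,0,0,0,0.55],[-33.5,18.3,0,0,0,0,0.55],[-33.5,18.3,0,0,0,0,0.55],[-33.5,18.3,0,0,0,0,0.55]]])

```text
t: 20.43
tcp_pos: [652.4, -108.6, 400.9]
tool_rot: [[0.088, 0.996, -0.001], [0.996, -0.088, 0.0], [0.0, -0.001, -1.0]]
force: [0.6, 0.3, 1.6]
opening: 47.1
gripper_force: 0.0
```

>>> step_arm(increments=[[[-33.5,18.3,0,0,0,0,0.55],[-33.5,18.3,0,0,0,0,0.55],[0,0,0,0,0,0,0.55],[0,0,0,0,0,0,0.55]]])

```text
t: 20.77
tcp_pos: [681.9, -180.5, 400.2]
tool_rot: [[0.094, 0.996, -0.003], [0.996, -0.094, -0.002], [-0.002, -0.002, -1.0]]
force: [0.0, 0.4, -0.2]
opening: 46.9
gripper_force: 0.0
```

Run:
```python
from h import *
c=read_camera("scene");s=c["img"][180:300,270:395];t=read_camera("top")["img"][115:250,150:275]
o=np.hstack([cv2.resize(t,(398,430),interpolation=cv2.INTER_CUBIC),cv2.resize(s,None,fx=3.2,fy=3.2,interpolation=cv2.INTER_CUBIC)[:430].copy() if 0 else cv2.copyMakeBorder(cv2.resize(s,None,fx=3.2,fy=3.2,interpolation=cv2.INTER_CUBIC),0,46,0,0,cv2.BORDER_CONSTANT)]);print(o.shape);cv2.imwrite("pics/d3.png",o[:,:,::-1]);print(read_state()["qpos"])
C=np.array([682.8,-177]);b=np.array([.091,.996])
for k in(-28,28,0):print(k,(proj(c,[*(C+k*b),104])[0]-[270,180])*3.2+[398,0])
```

```text
(430, 798, 3)
[-16.86320983  30.29557798  42.09013269  76.92517449 -20.06279219
  80.34270366  19.48972102]
-28 [559.5168457  176.82123053]
28 [629.31522958 150.56538746]
0 [594.8404063  163.53719666]
```

View pics/d3.png

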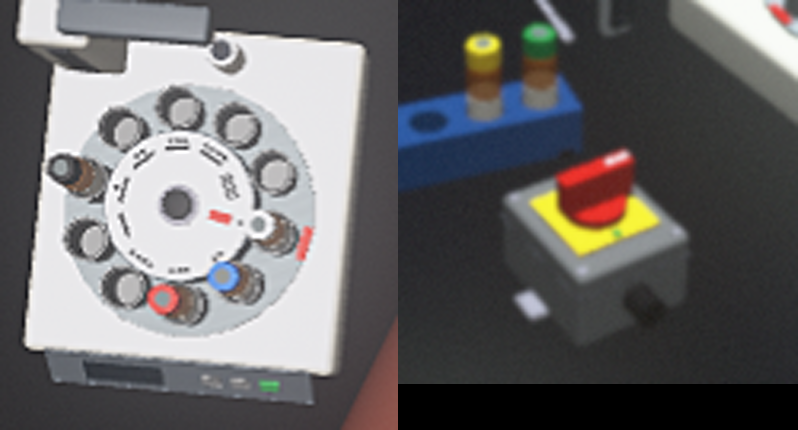

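Red is seated in pocket 3 at (162,298), blue is at (223,277) and white at (258,224). The handle bar in the scene view runs (559,177) to (630,153), which matches the prediction.

>>> step_arm(increments=[[[3.6,0.6,35,0,0,0,0.55],[0,0,35,0,0,0,0.55],[0,0,35,0,0,0,0.55],[0,0,25,0,0,0,0.55],[0,0,12,0,0,0,0.55],[0,0,6,0,0,0,0.55],[0,0,0,0,0,0,0.55],[0,0,0,0,0,0,0.55]]])

```text
t: 21.53
tcp_pos: [683.8, -173.2, 255.4]
tool_rot: [[0.09, 0.996, 0.002], [0.996, -0.09, -0.0], [-0.0, 0.002, -1.0]]
force: [-0.1, -0.5, 0.2]
opening: 46.9
gripper_force: 0.0
```

>>> step_arm(increments=[[[0,0,0,0,0,0,0.4],[0,0,0,0,0,0,0.3],[0,0,0,0,0,0,0.2],[0,0,0,0,0,0,0.1],[0,0,0,0,0,0,0],[0,0,0,0,0,0,0],[0,0,0,0,0,0,0]]], newtons=40)

```text
t: 22.12
tcp_pos: [683.2, -173.8, 255.0]
tool_rot: [[0.091, 0.996, 0.0], [0.996, -0.091, 0.0], [0.0, 0.0, -1.0]]
force: [-3.6, 1.6, 6.1]
opening: 13.1
gripper_force: 40.3
```

>>> step_arm(increments=[[[0,0.4,0,0,0,0.1,0],[0,0.4,0,0,0,0.12,0],[0,0.4,0,0,0,0.12,0],[0,0.4,0,0,0,0.12,0],[0,0,0,0,0,0,0]]])

```text
t: 22.53
tcp_pos: [684.8, -174.3, 255.0]
tool_rot: [[0.53, 0.848, 0.001], [0.848, -0.53, -0.0], [0.0, 0.001, -1.0]]
force: [-3.2, 1.1, 6.5]
opening: 13.2
gripper_force: 40.3
```

Forces stay small and the handle is following; continue to the stop.

>>> step_arm(increments=[[[0,0.4,0,0,0,0.12,0],[0,0.4,0,0,0,0.12,0],[0,0.4,0,0,0,0.12,0],[0,0.4,0,0,0,0.12,0],[0,0.4,0,0,0,0.12,0],[0,0.4,0,0,0,0.12,0],[0,0.4,0,0,0,0.12,0],[0,0.4,0,0,0,0.12,0],[0,0.4,0,0,0,0.12,0],[0,0,0,0,0,0,0]]])

```text
t: 23.37
tcp_pos: [686.6, -177.7, 255.0]
tool_rot: [[0.998, -0.068, 0.001], [-0.068, -0.998, -0.001], [0.001, 0.001, -1.0]]
force: [-3.2, -0.2, 6.7]
opening: 13.5
gripper_force: 40.3
```

```bash
python3 -c "
from rig import *
s=read_state();print(s['moment'],s['force'],s['qpos'])"
```

```text
[-0.28598326  0.6722301  -0.12417127] [-3.17212122 -0.18233752  6.67192206] [-25.76793465  44.62117974  57.71291139  86.00926431 -38.85808751
  70.96599564 -56.61920511]
```

>>> step_arm(increments=[[[0,0,0,0,0,0.02,0],[0,0,0,0,0,0,0],[0,0,0,0,0,0,0.3],[0,0,0,0,0,0,0.45],[0,0,0,0,0,0,0.55],[0,0,0,0,0,0,0.55],[0,0,0,0,0,0,0.55]]])

```text
t: 23.95
tcp_pos: [686.6, -176.7, 253.6]
tool_rot: [[0.997, -0.08, -0.0], [-0.08, -0.997, 0.0], [-0.0, -0.0, -1.0]]
force: [1.0, -0.8, -0.4]
opening: 47.1
gripper_force: 0.0
```

>>> step_arm(increments=[[[0,0,-15,0,0,0,0.55],[0,0,-30,0,0,0,0.55],[0,0,-30,0,0,0,0.55],[0,0,-35,0,0,0,0.55],[0,0,-30,0,0,0,0.55],[0,0,0,0,0,0,0.55],[0,0,0,0,0,0,0.55],[0,0,0,0,0,0,0.55]]])

```text
t: 24.62
tcp_pos: [686.4, -176.9, 394.0]
tool_rot: [[0.997, -0.08, 0.0], [-0.08, -0.997, 0.0], [0.0, -0.0, -1.0]]
force: [-0.0, 0.3, 0.6]
opening: 47.1
gripper_force: 0.0
```

Run:
```python
from h import *
c=read_camera("scene");s=c["img"][130:300,210:470]
cv2.imwrite("pics/d4.png",cv2.resize(s,None,fx=3,fy=3,interpolation=cv2.INTER_CUBIC)[:,:,::-1]);print(read_state()["t"])
```

```text
24.6667
```

View pics/d4.png

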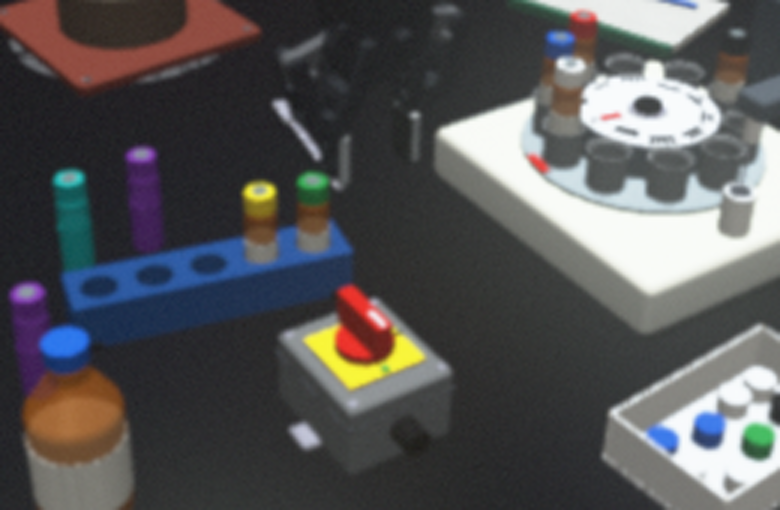

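The handle's stroke at (377,320) now points to the green dot, which is on. Red, blue and white stand level in pockets 3, 2 and 1, and the arm is clear.

```bash
python3 -c "
from rig import *
print(job_done())"
```

```text
the job is handed in; nothing more can be done
None
```

I put the blue-capped standard in pocket 2 and the red-capped sample in pocket 3, turned the isolator on, and handed the job in at about 25 s; the final picture shows all three as intended, but the hand-in returned no verdict.

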